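# Line up the specimen pots on the trolley with a ruler

### The job

Take the ruler by its bare end, draw it right out from under the clear riser shelf and lay it flat on the worktop; then let go and take it again by its upright blue grip. With the ruler's long edge push the four specimen pots, without touching them with the gripper or tipping them, into one straight row standing centred on the yellow tape stripe, then leave the ruler lying flat on the worktop. Do not disturb the bowl, bottle and boxes standing about.

Things in the scene. Friction and masses are not known exactly. Their poses are not given: they have to be found in the camera images.
- stripe_mid (a point): middle of the yellow tape stripe stuck on the worktop, 20 mm wide, 250 mm long, no height (fixed). Its y axis runs along the stripe; its x axis points level across it, away from the robot. All pots start on its -x (robot) side, 25 to 85 mm from its centreline (centre to centreline), about 54 mm apart along it, all within 85 mm of its middle along y.
- pot1_mid (a point): a round lidded specimen pot, white with a pink lid, 46 mm diameter, 55 mm tall, about 0.12 kg, standing loose on the worktop; this point is its centre, half-way up (27.5 mm above its foot). z is its upright axis. The four pots can stand in any order.
- pot2_mid (a point): a round lidded specimen pot, white with a red lid, 46 mm diameter, 55 mm tall, about 0.12 kg, standing loose on the worktop; this point is its centre, half-way up (27.5 mm above its foot). z is its upright axis. The four pots can stand in any order.
- pot3_mid (a point): a round lidded specimen pot, white with a pink lid, 46 mm diameter, 55 mm tall, about 0.12 kg, standing loose on the worktop; this point is its centre, half-way up (27.5 mm above its foot). z is its upright axis. The four pots can stand in any order.
- pot4_mid (a point): a round lidded specimen pot, white with a red lid, 46 mm diameter, 55 mm tall, about 0.12 kg, standing loose on the worktop; this point is its centre, half-way up (27.5 mm above its foot). z is its upright axis. The four pots can stand in any order.
- ruler_mid (a point): the ruler: an orange bar with black tick marks, 50 mm wide (its x), 200 mm long (its y), 10 mm thick, 0.22 kg, lying flat, with an upright blue grip on it. This point is the centre of the bar, half-way up its thickness (5 mm above its underside). The pushing edge is its +x long side, 25 mm from this point and 35 mm from the grip's centre. It is parked loose on the worktop under the riser shelf, its +y end sticking out by about 75 mm.
- ruler_grip (a point): centre of the ruler's upright blue grip, a block 16 mm (ruler x) by 40 mm (ruler y) by 30 mm tall, standing on the bar from 10 to 40 mm above the ruler's underside; this point is 25 mm above the underside, 10 mm to -x of the bar's centre, half-way along its length. Axes as the ruler's. It starts under the riser's clear top.
- ruler_end (a point): point on the ruler's bare end: 75 mm to +y from the bar's centre, 25 mm from the +y tip, 5 mm above its underside; where the bar (50 mm wide, 10 mm thick) can be taken across its width while it is parked. Axes as the ruler's.
- riser_mid (a point): centre of the top face of the low clear riser shelf (fixed): 150 by 150 mm, its top at 54 mm, clear plastic 6 mm thick (48 mm free below), on two steel side plates 8 mm thick along its x = +-71 mm sides; open at its y ends. A white pack 24 mm high stands on its -y half. The ruler sticks out towards its +y side, along its y axis.
- bowl: loose steel bowl, 110 mm wide, 45 mm high, beyond and to the right of the pots; origin at its foot; not to be moved
- sanitiser: loose bottle, 60 mm diameter, 150 mm tall, to the left of the pots; origin at its foot; not to be moved
- glovebox: loose blue glove box, 90 mm (x) by 200 mm (y) by 70 mm high, beyond the stripe; origin at the centre of its underside; not to be moved
- swab_box: loose cardboard box, 70 mm (x) by 100 mm (y) by 40 mm high, beyond the riser; origin at the centre of its underside; not to be moved
- ruler: the whole ruler; origin at the centre of the bar's underside, axes as at point ruler_mid
- pot1: the whole pot; origin at the centre of its foot
- pot2: the whole pot; origin at the centre of its foot
- pot3: the whole pot; origin at the centre of its foot
- pot4: the whole pot; origin at the centre of its foot
There are look-alikes about, which are no part of the job. Leave any green or turquoise look-alike of the part that bears riser_mid alone.

How it is judged:
On the way, in this order (a step that is already met when the one before it is completed fails the run):
1. the ruler lies flat on the worktop, drawn clear of the riser (its grip more than 150 mm from the riser's middle), and let go (height (world z) of ruler_mid below 0.011 m and angle between ruler_mid's own z axis and vertical below 0.1 rad and linear speed of ruler below 0.02 m/s and horizontal distance between ruler_grip and riser_mid above 0.15 m and contact force between the fingers and ruler below 0.1 N), for 0.2 s.
2. the ruler is held by its upright grip (grasp point within 30 mm of the grip's centre) (contact force between the fingers and ruler above 1 N and distance between the grasp point and ruler_grip below 0.03 m), for 0.2 s.
3. the four pots stand on the stripe's centreline within 6 mm, the ruler held by its grip (all of step 2 and x of pot1_mid in the frame of stripe_mid between -0.006 and 0.006 m and y of pot1_mid in the frame of stripe_mid between -0.125 and 0.125 m and angle between each of pot1_mid, pot2_mid, pot3_mid, pot4_mid's own z axis and vertical below 0.1 rad and x of pot2_mid in the frame of stripe_mid between -0.006 and 0.006 m and y of pot2_mid in the frame of stripe_mid between -0.125 and 0.125 m and x of pot3_mid in the frame of stripe_mid between -0.006 and 0.006 m and y of pot3_mid in the frame of stripe_mid between -0.125 and 0.125 m and x of pot4_mid in the frame of stripe_mid between -0.006 and 0.006 m and y of pot4_mid in the frame of stripe_mid between -0.125 and 0.125 m), for 0.2 s.
At the end, for the whole second after the job is handed in: All four pots stand upright (within 0.1 rad) and at rest, each centre within 6 mm of the yellow stripe's centreline and within the stripe's length (125 mm either side of its middle); the ruler lies flat and at rest on the worktop (x of pot1_mid in the frame of stripe_mid between -0.006 and 0.006 m and y of pot1_mid in the frame of stripe_mid between -0.125 and 0.125 m and angle between each of pot1_mid, pot2_mid, pot3_mid, pot4_mid, ruler_mid's own z axis and vertical below 0.1 rad and x of pot2_mid in the frame of stripe_mid between -0.006 and 0.006 m and y of pot2_mid in the frame of stripe_mid between -0.125 and 0.125 m and x of pot3_mid in the frame of stripe_mid between -0.006 and 0.006 m and y of pot3_mid in the frame of stripe_mid between -0.125 and 0.125 m and x of pot4_mid in the frame of stripe_mid between -0.006 and 0.006 m and y of pot4_mid in the frame of stripe_mid between -0.125 and 0.125 m and height (world z) of ruler_mid below 0.011 m and linear speed of each of ruler, pot1, pot2, pot3, pot4 below 0.02 m/s); the robot touches nothing.
It fails at once if the gripper or arm touches a pot (over 1 N) (contact force between any of the fingers, the arm and pot1 above 1 N or contact force between any of the fingers, the arm and pot2 above 1 N or contact force between any of the fingers, the arm and pot3 above 1 N or contact force between any of the fingers, the arm and pot4 above 1 N).
It fails at once if a pot is tipped by more than 0.5 rad (angle between any of pot1_mid, pot2_mid, pot3_mid, pot4_mid's own z axis and vertical above 0.5 rad).
It fails at once if the bowl, bottle, glove box or swab box is moved by more than 15 mm (distance of any of bowl, sanitiser, glovebox, swab_box from where it was at the start of the episode above 0.015 m).
It also fails if it takes over 64 s, if anything falls off the work surface, if the arm or the gripper's body presses on something with over 40 N, if the wrist force passes 120 N, or if a joint passes its speed limit or range.

### The arm

A 6-joint arm with a two-finger parallel gripper is mounted at the origin on the work surface. World frame = base frame: x ahead of the robot, y to its left, z up, the work surface at z = 0. Lengths are in m, angles in rad, forces in N, time in s.
With the tool pointing down it reaches from about 0.375 to 0.9 m from the base axis. Payload 3.1 kg.
Tool frame: the origin (TCP) lies midway between the tips of the shut fingers; the grasp point (between the pads) lies 19 mm behind it (bot.pinch_z is the z of the grasp point in the tool frame, in m); z points along the fingers, y is the line along which they close (so a half turn about z gives the same grasp; the last joint's range is limited). The gripper opens to 85 mm and grips with 20 to 120 N. Pads are 22 mm wide; open, the fingers measure 114 mm over their backs; the gripper's body (76 mm by 85 mm) begins 54 mm behind the grasp point. The pads swing forward as they close: fully open they stand 13 mm farther back than shut.
Start: joints at [0.988, 0.527, 1.433, -0, 1.181, -0.178], TCP at [0.246, 0.574, 0.231] pointing down, gripper open.
Joint ranges: [-3.08, 3.08], [-0.75, 2.2], [0.22, 2.44], [-1.43, 4.57], [0, 2.65], [-2.85, 2.85]. Speed limits (rad/s): [2.79, 2.79, 3.14, 3.14, 3.14, 3.14].

### API

Orientations are given as a unit quaternion [w, x, y, z].
In Python, from station import bot, eyes, ticket gives the robot as it stands.
- The arm moves only by the shell command python3 -m handwheel 'ROWS'. ROWS is JSON, a list of rows, each an object of numbers: "hand": the opening, from 0 (shut) to 1 (fully open); "dx", "dy", "dz": the shift along the world's x, y, z in units of 30 cm (1.0 is 30 cm); "wx", "wy", "wz": the turn, a rotation vector about the world's x, y, z in units of 2 pi rad (1.0 is 2 pi rad). In form: [{"hand": .., "dx": .., "dy": .., "dz": .., "wx": .., "wy": .., "wz": ..}, ...]. A call has exactly 8 rows; each row is the pose to reach, as a shift and turn from the pose commanded when the call began, turning the shorter way round; what a row does not reach only later rows make up. A row lasts 1/12 s, in which the tool goes at most 41.7 mm and 7.16 degrees, less where a joint would pass 70% of its speed; a pose out of reach is approached as far as the arm can. A call with a number of a shift or a turn outside -1 to 1 is refused whole. A call with a gripper value outside its range is refused whole. The fingers move at their own pace and stop on an object; the grip force is fixed at half the most. Time passes only in rows, so rows that repeat a pose let the fingers close, or fill a call up. It gives the time, the measured TCP pose, the force, the opening and the grip force at its end, in the units of the state.
- bot.state(): the state, without advancing time (a new reading comes with each control period).
- eyes.capture(name): name is "side" or "top"; returns (picture, depth): 400x640x3 uint8, red, green, blue; 400x640 float32, m along the optical axis (not along the pixel's ray), 0 where there is no reading.
- eyes.camera_model(name): a dict with "fx", "fy", "cx", "cy" (pixels), "R" (3x3) and "t" (3): a world point X has camera coordinates R X + t. Camera axes: x right, y down, z forward; pixel columns grow to the right and rows downward; lengths in m; the calibration is good to about 2 mm. A picture is of the moment at which its call begins. camera_model takes no time and is no camera call.
- ticket.sign_off(): hands the job in; it is judged then, once.
The state is a dict: "clock": time; "joints": joint angles; "joint_vel": joint speeds; "effort": joint torques, N m; "eef_pos": TCP position; "tool_rot": TCP orientation; "ft_force": force on the tool from outside, world axes, zero at the start; "wrist_torque": the same for the moment, N m; "opening": opening from 0.0 (shut) to 1.0 (fully open); "finger_force": force on a finger pad.
Only numpy, scipy, OpenCV 4.12 (cv2) and the standard library are available. Lean on these libraries where they do the work, as an engineer would, in place of code of your own. Each camera call takes 0.05 s, during which the arm holds its last target. There are 200 camera calls.

## Working session

There is one attempt and no reset: what is moved stays moved. The work goes in short steps, Python scripts to look and compute and a shell command to move; the robot and the scene stay as the last step left them, time stands still between calls to the robot, and variables do not carry over. Pictures are saved under pics/ and viewed, at most 13 in all, crops included, and the job is handed in when it is done.

```bash
mkdir -p pics
cat > h.py <<'E'
import numpy as np, cv2
from station import bot, eyes, ticket
def cam(n):
    m=eyes.camera_model(n); return m,np.array(m['R']),np.array(m['t'])
def ray(n,u,v,z):
    m,R,t=cam(n); c=-R.T@t; d=R.T@np.array([(u-m['cx'])/m['fx'],(v-m['cy'])/m['fy'],1.])
    return c+d*(z-c[2])/d[2]
def proj(n,X):
    m,R,t=cam(n); p=R@np.array(X)+t; return np.array([m['fx']*p[0]/p[2]+m['cx'],m['fy']*p[1]/p[2]+m['cy']])
E
python3 - <<'E'
from h import *
for n in('side','top'):
    im,d=eyes.capture(n); np.savez('pics/'+n,im=im,d=d); cv2.imwrite(f'pics/{n}0.png',im[:,:,::-1])
    m,R,t=cam(n); print(n,m['fx'],-R.T@t,R[2])
s=bot.state();print(s['clock'],s['eef_pos'],s['tool_rot'],bot.pinch_z)
E
```

```text
side 447.1086037947663 [ 0.39994972 -0.90945852  0.99511095] [ 0.08242128  0.71122165 -0.69811925]
top 490.8198377570365 [0.32091585 0.037687   1.36587279] [ 0.13934618 -0.02041145 -0.99003334]
0.1 [0.24576322 0.57396211 0.23043173] [-3.78459870e-04  2.01025753e-01  9.79585465e-01 -9.05246659e-04] -0.0187
```

View pics/top0.png

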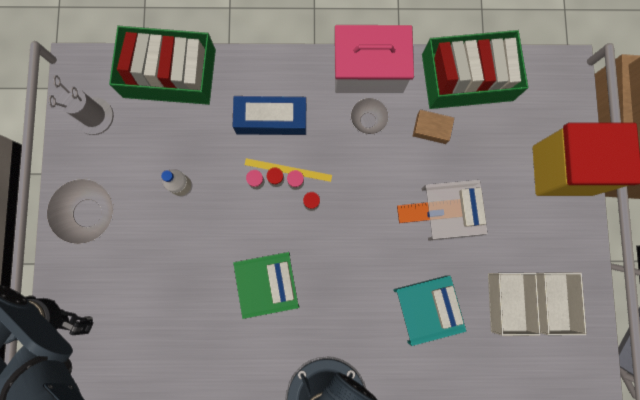

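View pics/side0.png

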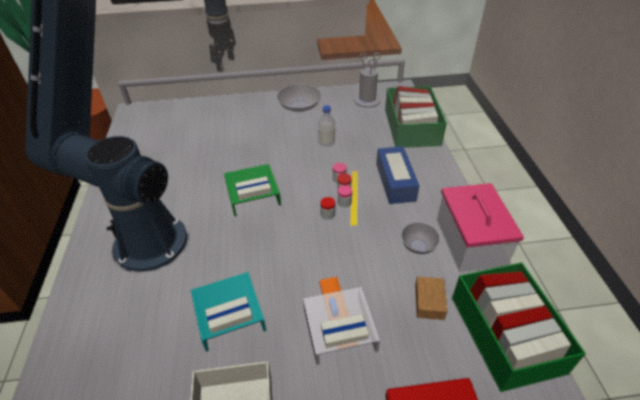

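The top view shows three risers: green at (266,285), turquoise at (431,308) and clear at (457,210). Only the clear one fits, because the orange ruler sticks out of it at (412,213). The stripe is at (288,170). The pots are at (255,178), (275,176), (295,178) and (312,200). I'll measure these and confirm the riser with a crop.

```bash
cat >> h.py <<'E'
def blobs(n,im,lo,hi,z,roi,amin=30):
    h=cv2.cvtColor(im,cv2.COLOR_RGB2HSV); m=cv2.inRange(h,lo,hi); k=np.zeros_like(m); x0,y0,x1,y1=roi; k[y0:y1,x0:x1]=255; m&=k
    out=[]
    for c in cv2.findContours(m,cv2.RETR_EXTERNAL,cv2.CHAIN_APPROX_NONE)[0]:
        if cv2.contourArea(c)<amin: continue
        r=cv2.minAreaRect(c); out.append((np.round(r[0],1),r[1],[np.round(ray(n,*p,z)[:2],4) for p in cv2.boxPoints(r)],np.round(ray(n,*r[0],z),4)))
    return out
E
python3 - <<'E'
from h import *
f=np.load('pics/top.npz');im=f['im'];d=f['d']
cv2.imwrite('pics/crop0.png',cv2.resize(im[160:260,380:510,::-1],(780,600),interpolation=cv2.INTER_CUBIC))
h=cv2.cvtColor(im,cv2.COLOR_RGB2HSV)
for p in [(288,170),(255,178),(275,176),(312,201),(410,213),(445,215),(436,213)]: print(p,h[p[1],p[0]])
for nm,lo,hi,z in [('stripe',(20,120,120),(35,255,255),0),('ruler',(4,150,120),(18,255,255),.01)]:
    print(nm)
    for b in blobs('top',im,lo,hi,z,(200,140,460,260)): print(b)
for n in('top','side'):
    I=np.load(f'pics/{n}.npz')['im']; h=cv2.cvtColor(I,cv2.COLOR_RGB2HSV)
    roi=(230,150,340,220) if n=='top' else (310,150,352,230)
    m=(((h[...,0]<4)|(h[...,0]>160))&(h[...,1]>90)&(h[...,2]>90)).astype(np.uint8)
    k=np.zeros_like(m);k[roi[1]:roi[3],roi[0]:roi[2]]=1;m&=k
    nn,l,st,ce=cv2.connectedComponentsWithStats(m)
    for i in range(1,nn):
        if st[i,4]>15: print(n,st[i],ce[i],ray(n,*ce[i],.055))
E
```

```text
(288, 170) [ 24 181 200]
(255, 178) [172 151 198]
(275, 176) [  1 206 167]
(312, 201) [  1 209 166]
(410, 213) [ 11 203 192]
(445, 215) [ 13  77 183]
(436, 213) [112  35 162]
stripe
(array([287.9, 169.5]), (87.8550033569336, 6.730621337890625), [array([0.6379, 0.2254]), array([0.6571, 0.222 ]), array([ 0.6078, -0.0228]), array([ 0.5888, -0.019 ])], array([0.6229, 0.1013, 0.    ]))
ruler
(array([413.1, 212.4]), (17.063621520996094, 30.410932540893555), [array([ 0.5172, -0.205 ]), array([ 0.5259, -0.2904]), array([ 0.4779, -0.2937]), array([ 0.4693, -0.2086])], array([ 0.4975, -0.2494,  0.01  ]))
top [266 169  17  16 209] [274.33971292 176.16267943] [0.59238645 0.13547872 0.055     ]
top [246 170  17  17 231] [254.0952381  177.96103896] [0.5875362 0.1902861 0.055    ]
top [287 170  17  17 220] [294.9  178.45] [0.58592662 0.07965429 0.055     ]
top [303 192  17  17 233] [311.10729614 199.89270386] [0.5268042  0.03583264 0.055     ]
side [333 163  19  35 401] [342.50374065 179.80798005] [0.59095057 0.12988816 0.055     ]
side [320 197  15  13 160] [327.29375 202.74375] [0.52903778 0.03473622 0.055     ]
```

View pics/crop0.png

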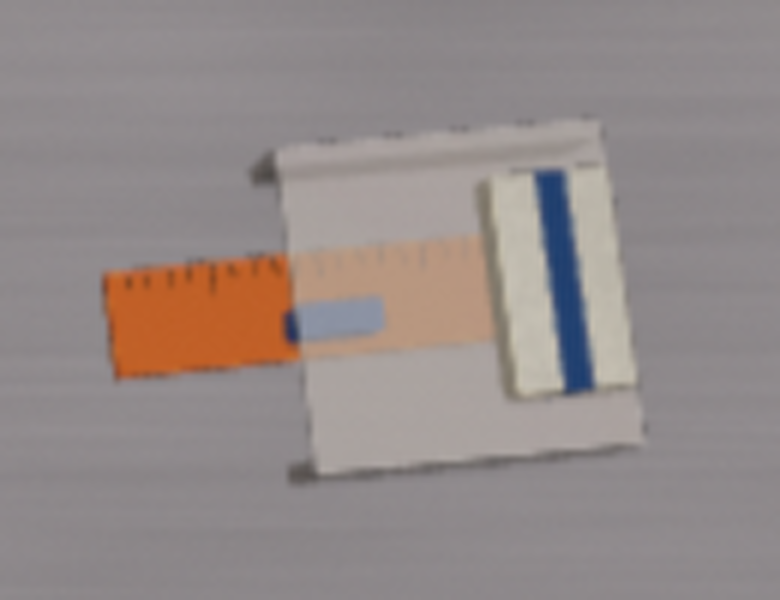

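The crop confirms the clear riser. The ruler's tick edge faces away from the robot and its bare end tips at about (105-115,272-380) in the crop. Measurements so far:
- **Ruler:** yaw ≈ +0.097, end point at (0.4955, -0.232).
- **Stripe:** middle at (0.623, 0.101), yaw ≈ -0.199.
- **Pots:** stripe x of -37, -52, -32 and -81 mm, about 54 mm apart, which fits the description.

I'll go over the ruler end now.

```bash
R='python3 -m handwheel'
python3 -m handwheel '[{"hand":1,"dx":0.07,"dy":-0.22,"dz":0,"wx":0,"wy":0,"wz":-0.015},{"hand":1,"dx":0.14,"dy":-0.45,"dz":0,"wx":0,"wy":0,"wz":-0.03},{"hand":1,"dx":0.277,"dy":-0.896,"dz":0,"wx":0,"wy":0,"wz":-0.057},{"hand":1,"dx":0.277,"dy":-0.896,"dz":0,"wx":0,"wy":0,"wz":-0.057},{"hand":1,"dx":0.277,"dy":-0.896,"dz":0,"wx":0,"wy":0,"wz":-0.057},{"hand":1,"dx":0.277,"dy":-0.896,"dz":0,"wx":0,"wy":0,"wz":-0.057},{"hand":1,"dx":0.277,"dy":-0.896,"dz":0,"wx":0,"wy":0,"wz":-0.057},{"hand":1,"dx":0.277,"dy":-0.896,"dz":0,"wx":0,"wy":0,"wz":-0.057}]'
python3 -m handwheel '[{"hand":1,"dx":0.277,"dy":-0.896,"dz":0,"wx":0,"wy":0,"wz":-0.057},{"hand":1,"dx":0.277,"dy":-0.896,"dz":0,"wx":0,"wy":0,"wz":-0.057},{"hand":1,"dx":0.277,"dy":-0.896,"dz":0,"wx":0,"wy":0,"wz":-0.057},{"hand":1,"dx":0.277,"dy":-0.896,"dz":0,"wx":0,"wy":0,"wz":-0.057},{"hand":1,"dx":0.277,"dy":-0.896,"dz":0,"wx":0,"wy":0,"wz":-0.057},{"hand":1,"dx":0.277,"dy":-0.896,"dz":0,"wx":0,"wy":0,"wz":-0.057},{"hand":1,"dx":0.277,"dy":-0.896,"dz":0,"wx":0,"wy":0,"wz":-0.057},{"hand":1,"dx":0.277,"dy":-0.896,"dz":0,"wx":0,"wy":0,"wz":-0.057}]'
python3 -m handwheel '[{"hand":1,"dx":0.277,"dy":-0.896,"dz":0,"wx":0,"wy":0,"wz":-0.057},{"hand":1,"dx":0.277,"dy":-0.896,"dz":0,"wx":0,"wy":0,"wz":-0.057},{"hand":1,"dx":0.277,"dy":-0.896,"dz":0,"wx":0,"wy":0,"wz":-0.057},{"hand":1,"dx":0.277,"dy":-0.896,"dz":0,"wx":0,"wy":0,"wz":-0.057},{"hand":1,"dx":0.277,"dy":-0.896,"dz":0,"wx":0,"wy":0,"wz":-0.057},{"hand":1,"dx":0.277,"dy":-0.896,"dz":0,"wx":0,"wy":0,"wz":-0.057},{"hand":1,"dx":0.277,"dy":-0.896,"dz":0,"wx":0,"wy":0,"wz":-0.057},{"hand":1,"dx":0.277,"dy":-0.896,"dz":0,"wx":0,"wy":0,"wz":-0.057}]'
```

```text
clock: 0.77
eef_pos: [0.3296, 0.301, 0.231]
tool_rot: [-0.0, 0.375, 0.927, -0.002]
ft_force: [-0.8, 0.6, 0.1]
opening: 1.001
finger_force: 0.0
clock: 1.43
eef_pos: [0.4157, 0.0323, 0.2316]
tool_rot: [0.002, 0.534, 0.845, 0.0]
ft_force: [-0.5, 0.1, -0.6]
opening: 1.0
finger_force: 0.0
clock: 2.1
eef_pos: [0.4986, -0.2377, 0.2313]
tool_rot: [0.003, 0.675, 0.737, -0.0]
ft_force: [0.2, -0.3, 1.0]
opening: 0.999
finger_force: 0.0
```

```bash
python3 -m handwheel '[{"hand":1,"dx":-0.012,"dy":0.036,"dz":-0.68,"wx":0,"wy":0,"wz":0.002},{"hand":1,"dx":-0.012,"dy":0.036,"dz":-0.68,"wx":0,"wy":0,"wz":0.002},{"hand":1,"dx":-0.012,"dy":0.036,"dz":-0.68,"wx":0,"wy":0,"wz":0.002},{"hand":1,"dx":-0.012,"dy":0.036,"dz":-0.68,"wx":0,"wy":0,"wz":0.002},{"hand":1,"dx":-0.012,"dy":0.036,"dz":-0.68,"wx":0,"wy":0,"wz":0.002},{"hand":1,"dx":-0.012,"dy":0.036,"dz":-0.71,"wx":0,"wy":0,"wz":0.002},{"hand":1,"dx":-0.012,"dy":0.036,"dz":-0.74,"wx":0,"wy":0,"wz":0.002},{"hand":1,"dx":-0.012,"dy":0.036,"dz":-0.77,"wx":0,"wy":0,"wz":0.002}]'
python3 - <<'E'
from h import *
im,_=eyes.capture('side'); cv2.imwrite('pics/s1.png',cv2.resize(im[220:380,240:440,::-1],(750,600)))
s=bot.state();print(s['eef_pos'],s['ft_force'])
E
```

```text
clock: 2.77
eef_pos: [0.4929, -0.2209, 0.0006]
tool_rot: [0.001, 0.669, 0.743, 0.0]
ft_force: [0.5, 0.5, 0.6]
opening: 1.0
finger_force: 0.0
[ 4.92500016e-01 -2.21003834e-01 -2.42829495e-04] [ 0.57246875 -0.4242069  -0.49751185]
```

View pics/s1.png

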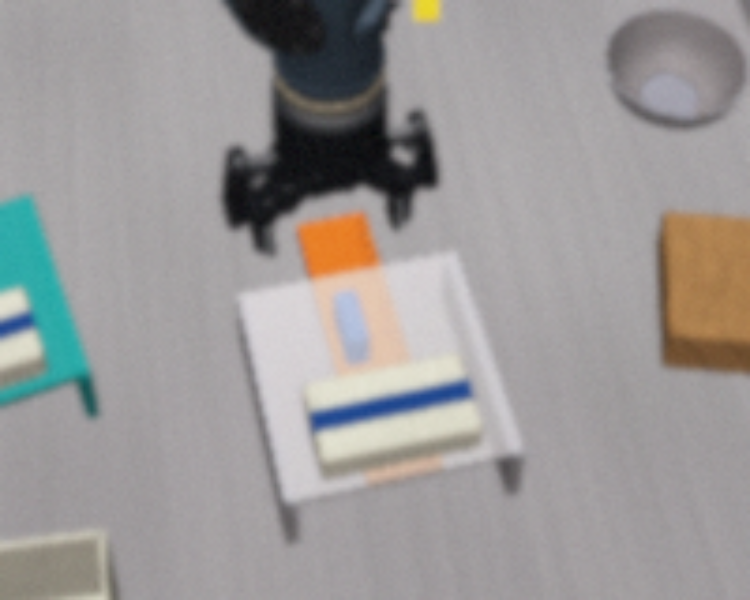

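The crop shows the open fingers at (262,230) and (400,205) straddling the bar's bare end at (335,240), clear of the shelf. I'll shift 6 mm toward the riser and close.

```bash
python3 -m handwheel '[{"hand":1,"dx":0.003,"dy":-0.02,"dz":-0.005,"wx":0,"wy":0,"wz":0},{"hand":0.45,"dx":0.003,"dy":-0.02,"dz":-0.005,"wx":0,"wy":0,"wz":0},{"hand":0.45,"dx":0.003,"dy":-0.02,"dz":-0.005,"wx":0,"wy":0,"wz":0},{"hand":0.45,"dx":0.003,"dy":-0.02,"dz":-0.005,"wx":0,"wy":0,"wz":0},{"hand":0.45,"dx":0.003,"dy":-0.02,"dz":-0.005,"wx":0,"wy":0,"wz":0},{"hand":0.45,"dx":0.003,"dy":-0.02,"dz":-0.005,"wx":0,"wy":0,"wz":0},{"hand":0.45,"dx":0.003,"dy":-0.02,"dz":-0.005,"wx":0,"wy":0,"wz":0},{"hand":0.45,"dx":0.003,"dy":-0.02,"dz":-0.005,"wx":0,"wy":0,"wz":0}]'
```

```text
clock: 3.48
eef_pos: [0.4939, -0.2281, 0.0007]
tool_rot: [0.002, 0.669, 0.743, 0.0]
ft_force: [0.1, 0.8, 7.0]
opening: 0.563
finger_force: 61.3
```

Gripped: opening 0.56 matches the 50 mm bar. I'll draw it out along its own axis, then slide it a little toward the robot.

```bash
python3 -m handwheel '[{"hand":0.45,"dx":-0.004,"dy":0.04,"dz":0.002,"wx":0,"wy":0,"wz":0},{"hand":0.45,"dx":-0.009,"dy":0.09,"dz":0.002,"wx":0,"wy":0,"wz":0},{"hand":0.45,"dx":-0.014,"dy":0.14,"dz":0.002,"wx":0,"wy":0,"wz":0},{"hand":0.45,"dx":-0.019,"dy":0.19,"dz":0.002,"wx":0,"wy":0,"wz":0},{"hand":0.45,"dx":-0.024,"dy":0.24,"dz":0.002,"wx":0,"wy":0,"wz":0},{"hand":0.45,"dx":-0.029,"dy":0.29,"dz":0.002,"wx":0,"wy":0,"wz":0},{"hand":0.45,"dx":-0.033,"dy":0.33,"dz":0.002,"wx":0,"wy":0,"wz":0},{"hand":0.45,"dx":-0.035,"dy":0.35,"dz":0.002,"wx":0,"wy":0,"wz":0}]'
python3 -m handwheel '[{"hand":0.45,"dx":-0.004,"dy":0.04,"dz":0,"wx":0,"wy":0,"wz":0},{"hand":0.45,"dx":-0.009,"dy":0.09,"dz":0,"wx":0,"wy":0,"wz":0},{"hand":0.45,"dx":-0.02,"dy":0.14,"dz":0,"wx":0,"wy":0,"wz":0},{"hand":0.45,"dx":-0.04,"dy":0.19,"dz":0,"wx":0,"wy":0,"wz":0},{"hand":0.45,"dx":-0.06,"dy":0.23,"dz":0,"wx":0,"wy":0,"wz":0},{"hand":0.45,"dx":-0.08,"dy":0.25,"dz":0,"wx":0,"wy":0,"wz":0},{"hand":0.45,"dx":-0.1,"dy":0.26,"dz":0,"wx":0,"wy":0,"wz":0},{"hand":0.45,"dx":-0.1,"dy":0.26,"dz":0,"wx":0,"wy":0,"wz":0}]'
python3 - <<'E'
from h import *
im,_=eyes.capture('top'); cv2.imwrite('pics/t2.png',cv2.resize(im[130:270,240:500,::-1],(780,420)))
E
```

```text
clock: 4.15
eef_pos: [0.4834, -0.1212, 0.0007]
tool_rot: [0.002, 0.668, 0.744, 0.0]
ft_force: [0.5, -6.5, 6.9]
opening: 0.557
finger_force: 62.7
clock: 4.82
eef_pos: [0.4533, -0.043, 0.0007]
tool_rot: [0.002, 0.668, 0.744, 0.001]
ft_force: [3.3, 0.4, 8.4]
opening: 0.562
finger_force: 62.9
```

View pics/t2.png

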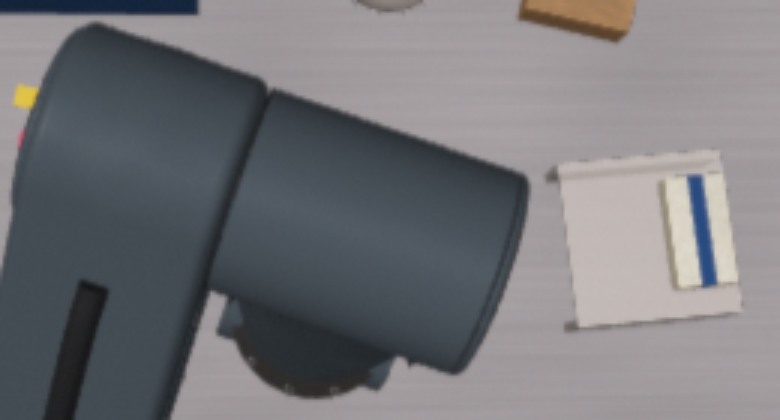

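The shelf at (650,240) is now empty and the arm hides the ruler. I'll let go and rise.

```bash
python3 -m handwheel '[{"hand":0.85,"dx":0,"dy":0,"dz":0,"wx":0,"wy":0,"wz":0},{"hand":0.85,"dx":0,"dy":0,"dz":0,"wx":0,"wy":0,"wz":0},{"hand":0.85,"dx":0,"dy":0,"dz":0,"wx":0,"wy":0,"wz":0},{"hand":0.85,"dx":0,"dy":0,"dz":0,"wx":0,"wy":0,"wz":0},{"hand":0.85,"dx":0,"dy":0,"dz":0,"wx":0,"wy":0,"wz":0},{"hand":0.85,"dx":0,"dy":0,"dz":0.03,"wx":0,"wy":0,"wz":0},{"hand":0.85,"dx":0,"dy":0,"dz":0.1,"wx":0,"wy":0,"wz":0},{"hand":0.85,"dx":0,"dy":0,"dz":0.2,"wx":0,"wy":0,"wz":0}]'
python3 -m handwheel '[{"hand":0.85,"dx":0,"dy":0,"dz":0.5,"wx":0,"wy":0,"wz":0},{"hand":0.85,"dx":0,"dy":-0.2,"dz":0.5,"wx":0,"wy":0,"wz":0},{"hand":0.6,"dx":0,"dy":-0.8,"dz":0.5,"wx":0,"wy":0,"wz":0},{"hand":0.6,"dx":0,"dy":-0.8,"dz":0.5,"wx":0,"wy":0,"wz":0},{"hand":0.6,"dx":0,"dy":-0.8,"dz":0.5,"wx":0,"wy":0,"wz":0},{"hand":0.6,"dx":0,"dy":-0.8,"dz":0.5,"wx":0,"wy":0,"wz":0},{"hand":0.6,"dx":0,"dy":-0.8,"dz":0.5,"wx":0,"wy":0,"wz":0},{"hand":0.6,"dx":0,"dy":-0.8,"dz":0.5,"wx":0,"wy":0,"wz":0}]'
python3 - <<'E'
from h import *
im,_=eyes.capture('top'); np.savez('pics/t3',im=im); cv2.imwrite('pics/t3.png',cv2.resize(im[150:290,240:480,::-1],(720,420)))
for b in blobs('top',im,(4,150,120),(18,255,255),.01,(200,140,500,280)): print('ruler',b)
for b in blobs('top',im,(100,90,80),(125,255,255),.04,(300,180,445,260),15): print('grip',b)
print(ray('top',457,210,.054))
E
```

```text
clock: 5.53
eef_pos: [0.4506, -0.0437, 0.0588]
tool_rot: [-0.003, 0.67, 0.743, -0.001]
ft_force: [0.4, 0.3, 0.6]
opening: 0.851
finger_force: 0.0
clock: 6.2
eef_pos: [0.4526, -0.2891, 0.2119]
tool_rot: [0.003, 0.67, 0.742, -0.001]
ft_force: [0.5, -0.9, 0.2]
opening: 0.601
finger_force: 0.0
ruler (array([337.5, 223.3]), (9.439397811889648, 19.839693069458008), [array([ 0.4588, -0.0082]), array([ 0.4963, -0.0492]), array([ 0.4768, -0.0668]), array([ 0.4394, -0.0258])], array([ 0.4678, -0.0375,  0.01  ]))
ruler (array([387.5, 222.9]), (17.111984252929688, 31.254121780395508), [array([ 0.4862, -0.1305]), array([ 0.4983, -0.2175]), array([ 0.4507, -0.2228]), array([ 0.4388, -0.1363])], array([ 0.4684, -0.1767,  0.01  ]))
[ 0.49793244 -0.35979524  0.054     ]
```

View pics/t3.png

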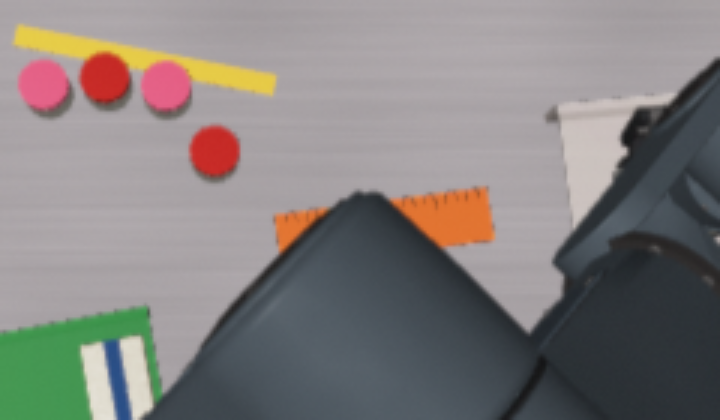

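The ruler lies flat and clear of the riser. Its far corners are at crop (275,217) and (488,188), and its near -y corner is at (494,241). Next I'll work out the grip point.

Run:
```python
from h import *
P=[ray('top',240+(u+.5)/3-.5,150+(v+.5)/3-.5,.01)[:2] for u,v in((274,216),(488,187),(494,241))]
print(P,np.linalg.norm(P[0]-P[1]),np.linalg.norm(P[2]-P[1]))
y=(P[0]-P[1]);y/=np.linalg.norm(y);x=np.array([y[1],-y[0]])
mid=(P[0]+P[1])/2-.025*x; g=mid-.01*x; print('yaw',np.arctan2(-y[0],y[1]),mid,g)
s=bot.state();q=s['tool_rot'];e=np.array(s['eef_pos']);yaw=2*np.arctan2(q[2],q[1])-np.pi/2
print(e,yaw,'d',(g-e[:2])/.3,(np.arctan2(-y[0],y[1])-yaw)/2/np.pi)
```

```text
[array([ 0.47242121, -0.01930431]), array([ 0.4987861, -0.2191361]), array([ 0.44826398, -0.22322121])] 0.20156351830104222 0.050687011340293
yaw 0.1311777799642325 [ 0.46081844 -0.12249025] [ 0.45090436 -0.12379827]
[ 0.45372793 -0.29279704  0.21282274] 0.099675356688123 d [-0.00941189  0.56332922] 0.005013766383766006
```

```bash
python3 -m handwheel '[{"hand":0.6,"dx":-0.005,"dy":0.3,"dz":0,"wx":0,"wy":0,"wz":0.003},{"hand":0.6,"dx":-0.005,"dy":0.54,"dz":0,"wx":0,"wy":0,"wz":0.003},{"hand":0.6,"dx":-0.005,"dy":0.54,"dz":-0.1,"wx":0,"wy":0,"wz":0.003},{"hand":0.6,"dx":-0.005,"dy":0.54,"dz":-0.4,"wx":0,"wy":0,"wz":0.003},{"hand":0.6,"dx":-0.005,"dy":0.54,"dz":-0.42,"wx":0,"wy":0,"wz":0.003},{"hand":0.6,"dx":-0.005,"dy":0.54,"dz":-0.42,"wx":0,"wy":0,"wz":0.003},{"hand":0.6,"dx":-0.005,"dy":0.54,"dz":-0.42,"wx":0,"wy":0,"wz":0.003},{"hand":0.6,"dx":-0.005,"dy":0.54,"dz":-0.42,"wx":0,"wy":0,"wz":0.003}]'
python3 - <<'E'
from h import *
im,_=eyes.capture('side'); x,y=proj('side',(.451,-.124,.03)).astype(int);cv2.imwrite('pics/s4.png',cv2.resize(im[y-70:y+50,x-75:x+75,::-1],(750,600)))
s=bot.state();print(s['eef_pos'],s['tool_rot'],s['joint_vel'])
E
```

```text
clock: 6.92
eef_pos: [0.4493, -0.1209, 0.0826]
tool_rot: [-0.002, 0.662, 0.75, -0.001]
ft_force: [0.3, -1.2, -0.2]
opening: 0.598
finger_force: 0.0
[ 0.45098536 -0.12235276  0.08404271] [ 3.55318522e-05  6.62137583e-01  7.49382291e-01 -4.95996785e-05] [-0.01454637 -0.0423364  -0.03313673  0.0006476  -0.00812538  0.0012947 ]
```

View pics/s4.png

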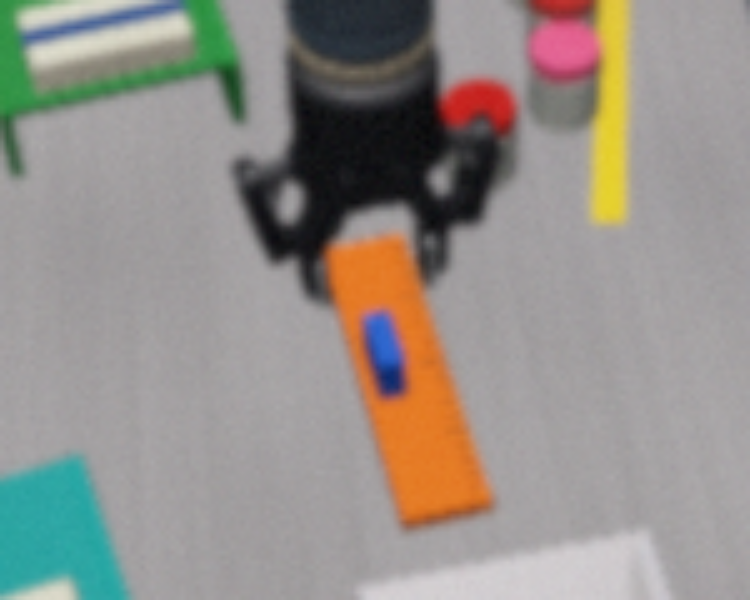

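The blue grip is seen at crop (385,350), with the fingers hovering above and behind it. I'll cross-check the grip position in this view.

Run:
```python
from h import *
x,y=proj('side',(.451,-.124,.03)).astype(int)
f=lambda u,v,z: np.round(ray('side',x-75+u/5-.4,y-70+v/5-.4,z),4)
print('grip top',f(381,335,.04)); 
for c in((326,248),(402,237),(493,505),(405,525)): print(f(*c,.01))
```

```text
grip top [ 0.4532 -0.1171  0.04  ]
[ 0.4299 -0.0215  0.01  ]
[ 0.4754 -0.0192  0.01  ]
[ 0.5011 -0.2168  0.01  ]
[ 0.4533 -0.2229  0.01  ]
```

Both views agree to about 3 mm: grip at (0.452, -0.122), yaw 0.123. I'll go down and close on it.

```bash
python3 -m handwheel '[{"hand":0.6,"dx":0.003,"dy":0,"dz":-0.06,"wx":0,"wy":0,"wz":0},{"hand":0.6,"dx":0.003,"dy":0,"dz":-0.13,"wx":0,"wy":0,"wz":0},{"hand":0.6,"dx":0.003,"dy":0,"dz":-0.19,"wx":0,"wy":0,"wz":0},{"hand":0.6,"dx":0.003,"dy":0,"dz":-0.22,"wx":0,"wy":0,"wz":0},{"hand":0.6,"dx":0.003,"dy":0,"dz":-0.233,"wx":0,"wy":0,"wz":0},{"hand":0.6,"dx":0.003,"dy":0,"dz":-0.233,"wx":0,"wy":0,"wz":0},{"hand":0.3,"dx":0.003,"dy":0,"dz":-0.233,"wx":0,"wy":0,"wz":0},{"hand":0.1,"dx":0.003,"dy":0,"dz":-0.233,"wx":0,"wy":0,"wz":0}]'
python3 -m handwheel '[{"hand":0,"dx":0,"dy":0,"dz":0,"wx":0,"wy":0,"wz":0},{"hand":0,"dx":0,"dy":0,"dz":0,"wx":0,"wy":0,"wz":0},{"hand":0,"dx":0,"dy":0,"dz":0,"wx":0,"wy":0,"wz":0},{"hand":0,"dx":0,"dy":0,"dz":0,"wx":0,"wy":0,"wz":0},{"hand":0,"dx":0,"dy":0,"dz":0,"wx":0,"wy":0,"wz":0},{"hand":0,"dx":0,"dy":0,"dz":0,"wx":0,"wy":0,"wz":0},{"hand":0,"dx":0,"dy":0,"dz":0,"wx":0,"wy":0,"wz":0},{"hand":0,"dx":0,"dy":0,"dz":0,"wx":0,"wy":0,"wz":0}]'
```

```text
clock: 7.63
eef_pos: [0.4524, -0.1227, 0.0147]
tool_rot: [0.001, 0.662, 0.749, 0.0]
ft_force: [0.3, -0.7, 0.5]
opening: 0.327
finger_force: 0.0
clock: 8.3
eef_pos: [0.4524, -0.1226, 0.0146]
tool_rot: [0.001, 0.662, 0.749, 0.0]
ft_force: [0.4, -0.7, 6.8]
opening: 0.173
finger_force: 59.4
```

Held: opening 0.17 matches the 16 mm grip. I'll carry it a few mm off the table, behind the pots, and turn it to the stripe's direction.

```bash
python3 -m handwheel '[{"hand":0,"dx":-0.02,"dy":0.02,"dz":0.012,"wx":0,"wy":0,"wz":-0.003},{"hand":0,"dx":-0.05,"dy":0.1,"dz":0.012,"wx":0,"wy":0,"wz":-0.009},{"hand":0,"dx":-0.067,"dy":0.22,"dz":0.012,"wx":0,"wy":0,"wz":-0.016},{"hand":0,"dx":-0.067,"dy":0.34,"dz":0.012,"wx":0,"wy":0,"wz":-0.023},{"hand":0,"dx":-0.067,"dy":0.46,"dz":0.012,"wx":0,"wy":0,"wz":-0.03},{"hand":0,"dx":-0.067,"dy":0.58,"dz":0.012,"wx":0,"wy":0,"wz":-0.036},{"hand":0,"dx":-0.067,"dy":0.7,"dz":0.012,"wx":0,"wy":0,"wz":-0.043},{"hand":0,"dx":-0.06,"dy":0.8,"dz":0.012,"wx":0,"wy":0,"wz":-0.0513}]'
python3 -m handwheel '[{"hand":0,"dx":0.01,"dy":0.04,"dz":0,"wx":0,"wy":0,"wz":0},{"hand":0,"dx":0.025,"dy":0.06,"dz":0,"wx":0,"wy":0,"wz":0},{"hand":0,"dx":0.04,"dy":0.063,"dz":0,"wx":0,"wy":0,"wz":0},{"hand":0,"dx":0.04,"dy":0.063,"dz":-0.006,"wx":0,"wy":0,"wz":0},{"hand":0,"dx":0.04,"dy":0.063,"dz":-0.011,"wx":0,"wy":0,"wz":0},{"hand":0,"dx":0.04,"dy":0.063,"dz":-0.011,"wx":0,"wy":0,"wz":0},{"hand":0,"dx":0.04,"dy":0.063,"dz":-0.011,"wx":0,"wy":0,"wz":0},{"hand":0,"dx":0.04,"dy":0.063,"dz":-0.011,"wx":0,"wy":0,"wz":0}]'
cat >> h.py <<'E'
S=np.array([.6229,.1013]); PS=-.199
def st(p):
    d=np.array(p[:2])-S; c,s=np.cos(PS),np.sin(PS); return np.array([c*d[0]+s*d[1],-s*d[0]+c*d[1]])
def tool():
    s=bot.state();q=s['tool_rot']; return np.array(s['eef_pos']),2*np.arctan2(q[2],q[1])-np.pi/2
E
python3 - <<'E'
from h import *
e,y=tool();print(e,y,st(e))
im,_=eyes.capture('side');cv2.imwrite('pics/s5.png',cv2.resize(im[120:270,230:410,::-1],(720,600)))
E
```

```text
clock: 8.97
eef_pos: [0.4313, 0.1203, 0.0172]
tool_rot: [-0.001, 0.775, 0.632, -0.001]
ft_force: [0.7, -0.4, -2.1]
opening: 0.176
finger_force: 58.8
clock: 9.63
eef_pos: [0.4467, 0.136, 0.0146]
tool_rot: [0.001, 0.775, 0.632, 0.001]
ft_force: [1.0, 4.6, 6.8]
opening: 0.177
finger_force: 59.9
[0.44673357 0.13599439 0.01463512] -0.20233665554266134 [-0.17954844 -0.00081651]
```

View pics/s5.png

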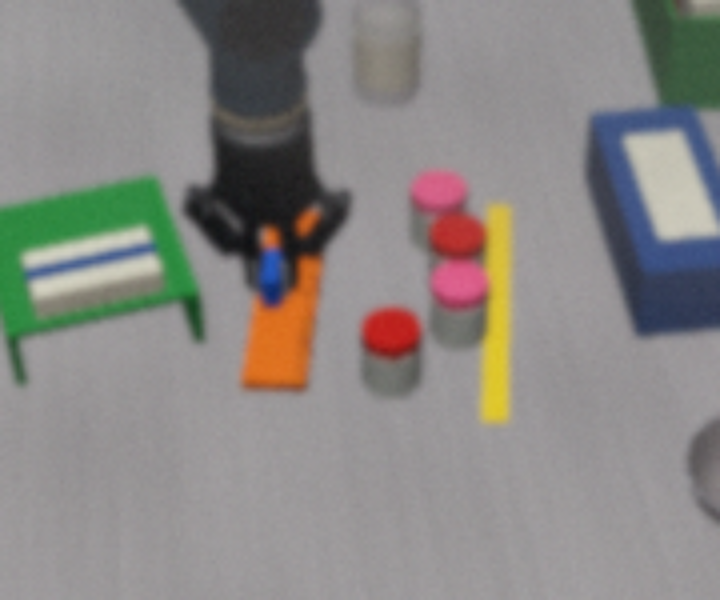

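The pushing edge is parallel to the stripe and well short of the nearest pot at (390,350). The gripper's wide elbows are at row 200, well above pot height. I'll push in stages.

```bash
python3 -m handwheel '[{"hand":0,"dx":0.02,"dy":-0.004,"dz":0,"wx":0,"wy":0,"wz":0},{"hand":0,"dx":0.045,"dy":-0.009,"dz":0,"wx":0,"wy":0,"wz":0},{"hand":0,"dx":0.07,"dy":-0.014,"dz":0,"wx":0,"wy":0,"wz":0},{"hand":0,"dx":0.09,"dy":-0.018,"dz":0,"wx":0,"wy":0,"wz":0},{"hand":0,"dx":0.11,"dy":-0.022,"dz":0,"wx":0,"wy":0,"wz":0},{"hand":0,"dx":0.125,"dy":-0.025,"dz":0,"wx":0,"wy":0,"wz":0},{"hand":0,"dx":0.14,"dy":-0.028,"dz":0,"wx":0,"wy":0,"wz":0},{"hand":0,"dx":0.155,"dy":-0.031,"dz":0,"wx":0,"wy":0,"wz":0}]'
python3 -m handwheel '[{"hand":0,"dx":0.015,"dy":-0.003,"dz":0,"wx":0,"wy":0,"wz":0},{"hand":0,"dx":0.03,"dy":-0.006,"dz":0,"wx":0,"wy":0,"wz":0},{"hand":0,"dx":0.045,"dy":-0.009,"dz":0,"wx":0,"wy":0,"wz":0},{"hand":0,"dx":0.06,"dy":-0.012,"dz":0,"wx":0,"wy":0,"wz":0},{"hand":0,"dx":0.075,"dy":-0.015,"dz":0,"wx":0,"wy":0,"wz":0},{"hand":0,"dx":0.09,"dy":-0.018,"dz":0,"wx":0,"wy":0,"wz":0},{"hand":0,"dx":0.105,"dy":-0.021,"dz":0,"wx":0,"wy":0,"wz":0},{"hand":0,"dx":0.12,"dy":-0.024,"dz":0,"wx":0,"wy":0,"wz":0}]'
python3 - <<'E'
from h import *
e,y=tool();print(e,y,st(e))
im,_=eyes.capture('side');np.savez('pics/s6',im=im);cv2.imwrite('pics/s6.png',cv2.resize(im[120:240,280:400,::-1],(600,600)))
I0=np.load('pics/side.npz')['im']
for b in blobs('side',I0,(20,120,120),(35,255,255),0,(300,140,400,240)): print('stripe side',b)
E
```

```text
clock: 10.35
eef_pos: [0.4723, 0.1273, 0.0155]
tool_rot: [-0.012, 0.774, 0.632, -0.015]
ft_force: [-28.4, 5.0, 41.8]
opening: 0.174
finger_force: 64.7
clock: 11.02
eef_pos: [0.5092, 0.1202, 0.0155]
tool_rot: [-0.012, 0.775, 0.632, -0.014]
ft_force: [-26.6, 4.4, 37.2]
opening: 0.174
finger_force: 64.1
[0.50916052 0.12024462 0.01552207] -0.20172395472480953 [-0.11523995 -0.00391432]
stripe side (array([354. , 198.5]), (53.0, 6.0), [array([0.6373, 0.2259]), array([0.6574, 0.2229]), array([ 0.6118, -0.0174]), array([ 0.5939, -0.0148])], array([0.6237, 0.0968, 0.    ]))
```

View pics/s6.png

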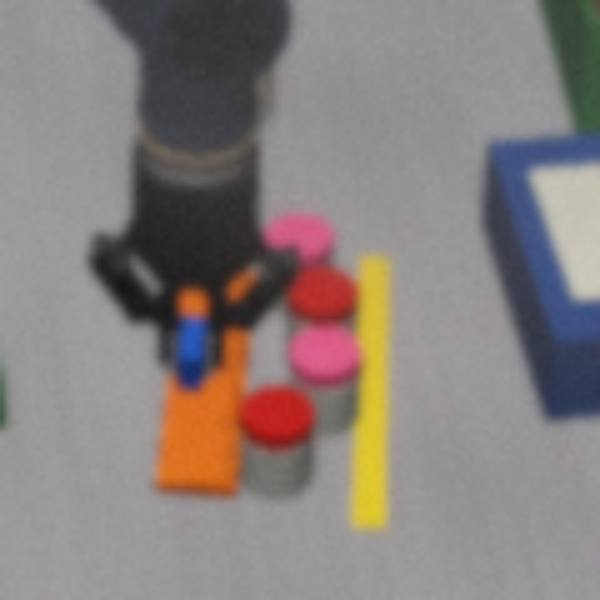

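The ruler is touching the first red pot at (277,440), but it drags hard on the table (27 N back, 37 N up) and lags behind its command. I'll ease the downward pressure while backing off a little.

```bash
python3 -m handwheel '[{"hand":0,"dx":-0.02,"dy":0.004,"dz":0,"wx":0,"wy":0,"wz":0},{"hand":0,"dx":-0.04,"dy":0.008,"dz":0.001,"wx":0,"wy":0,"wz":0},{"hand":0,"dx":-0.06,"dy":0.012,"dz":0.002,"wx":0,"wy":0,"wz":0},{"hand":0,"dx":-0.06,"dy":0.012,"dz":0.003,"wx":0,"wy":0,"wz":0},{"hand":0,"dx":-0.06,"dy":0.012,"dz":0.005,"wx":0,"wy":0,"wz":0},{"hand":0,"dx":-0.06,"dy":0.012,"dz":0.005,"wx":0,"wy":0,"wz":0},{"hand":0,"dx":-0.06,"dy":0.012,"dz":0.005,"wx":0,"wy":0,"wz":0},{"hand":0,"dx":-0.06,"dy":0.012,"dz":0.005,"wx":0,"wy":0,"wz":0}]'
python3 -c "
from h import *
e,y=tool();print(st(e),y,bot.state()['ft_force'],bot.state()['wrist_torque'])"
```

```text
clock: 11.73
eef_pos: [0.5103, 0.1238, 0.0149]
tool_rot: [-0.0, 0.774, 0.633, -0.0]
ft_force: [0.5, -0.8, -2.1]
opening: 0.169
finger_force: 58.8
[-0.11481092 -0.00017153] -0.19956371159548536 [ 0.54282011 -0.77062389 -2.11223677] [ 0.03187875 -0.0131989   0.02520337]
```

It is now barely off the table and free of drag. I'll carry on pushing.

```bash
python3 -m handwheel '[{"hand":0,"dx":0.01,"dy":-0.002,"dz":0,"wx":0,"wy":0,"wz":0},{"hand":0,"dx":0.024,"dy":-0.005,"dz":0,"wx":0,"wy":0,"wz":0},{"hand":0,"dx":0.038,"dy":-0.008,"dz":0,"wx":0,"wy":0,"wz":0},{"hand":0,"dx":0.052,"dy":-0.011,"dz":0,"wx":0,"wy":0,"wz":0},{"hand":0,"dx":0.066,"dy":-0.013,"dz":0,"wx":0,"wy":0,"wz":0},{"hand":0,"dx":0.08,"dy":-0.016,"dz":0,"wx":0,"wy":0,"wz":0},{"hand":0,"dx":0.09,"dy":-0.018,"dz":0,"wx":0,"wy":0,"wz":0},{"hand":0,"dx":0.1,"dy":-0.02,"dz":0,"wx":0,"wy":0,"wz":0}]'
python3 -m handwheel '[{"hand":0,"dx":0.01,"dy":-0.002,"dz":0,"wx":0,"wy":0,"wz":0},{"hand":0,"dx":0.02,"dy":-0.004,"dz":0,"wx":0,"wy":0,"wz":0},{"hand":0,"dx":0.03,"dy":-0.006,"dz":0,"wx":0,"wy":0,"wz":0},{"hand":0,"dx":0.04,"dy":-0.008,"dz":0,"wx":0,"wy":0,"wz":0},{"hand":0,"dx":0.049,"dy":-0.01,"dz":0,"wx":0,"wy":0,"wz":0},{"hand":0,"dx":0.057,"dy":-0.012,"dz":0,"wx":0,"wy":0,"wz":0},{"hand":0,"dx":0.065,"dy":-0.013,"dz":0,"wx":0,"wy":0,"wz":0},{"hand":0,"dx":0.072,"dy":-0.015,"dz":0,"wx":0,"wy":0,"wz":0}]'
cat > look.py <<'E'
from h import *
import sys
e,y=tool();print('grip',np.round(st(e),4),y,np.round(bot.state()['ft_force'],1))
n='side';im,_=eyes.capture(n);cv2.imwrite(f'pics/{sys.argv[1]}.png',cv2.resize(im[120:240,280:400,::-1],(600,600)))
h=cv2.cvtColor(im,cv2.COLOR_RGB2HSV).astype(int)
roi=np.zeros(h.shape[:2],bool);roi[140:240,300:375]=1
pink=(h[...,0]>160)&(h[...,0]<178)&(h[...,1]>90)&(h[...,2]>100)&roi
red=((h[...,0]<4)|(h[...,0]>=178))&(h[...,1]>150)&(h[...,2]>100)&roi
for nm,m in(('pink',pink),('red',red)):
    k,l,s,c=cv2.connectedComponentsWithStats(m.astype(np.uint8))
    for i in range(1,k):
        if s[i,4]>25: print(nm,s[i],np.round(c[i],1),np.round(st(ray(n,*c[i],.053))*1e3,1))
E
python3 look.py s7
```

```text
clock: 12.4
eef_pos: [0.5385, 0.118, 0.0151]
tool_rot: [-0.001, 0.774, 0.633, -0.002]
ft_force: [-6.3, 2.3, 1.6]
opening: 0.177
finger_force: 59.4
clock: 13.07
eef_pos: [0.5623, 0.1133, 0.0151]
tool_rot: [0.0, 0.774, 0.633, 0.0]
ft_force: [-2.1, 0.6, -3.5]
opening: 0.173
finger_force: 58.5
grip [-0.0618 -0.0002] -0.19945135178603035 [-2.1  0.6 -3.5]
pink [348 163  13  11  82] [355. 167.] [ 1.3 88.8]
pink [347 184  14  14 165] [353.2 190.8] [ -2.3 -25.2]
red [350 175  10  10  63] [355.2 179.9] [ 3.  25.7]
red [347 198  13  12 135] [352.9 203.5] [ -2.2 -81. ]
```

View pics/s7.png

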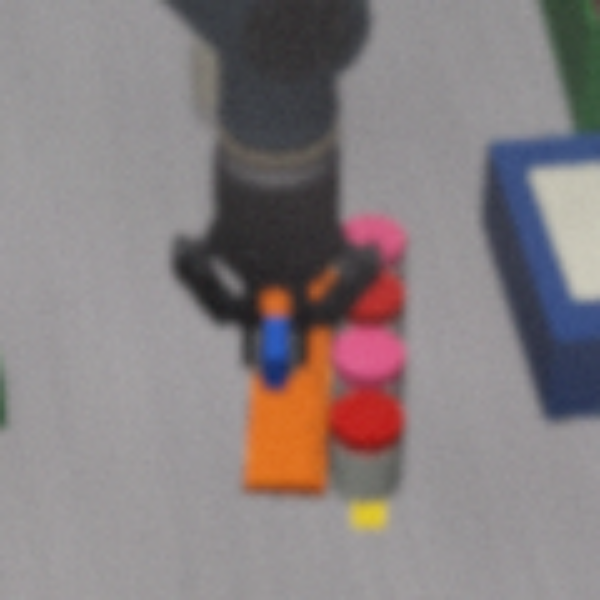

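The four pots stand in a row against the ruler. The two unobstructed ones, crop (368,355) and (367,420), are about 2–4 mm short of the centreline. I'll push 3.5 mm more and hold.

```bash
python3 -m handwheel '[{"hand":0,"dx":0.003,"dy":-0.001,"dz":0,"wx":0,"wy":0,"wz":0},{"hand":0,"dx":0.006,"dy":-0.001,"dz":0,"wx":0,"wy":0,"wz":0},{"hand":0,"dx":0.009,"dy":-0.002,"dz":0,"wx":0,"wy":0,"wz":0},{"hand":0,"dx":0.012,"dy":-0.002,"dz":0,"wx":0,"wy":0,"wz":0},{"hand":0,"dx":0.012,"dy":-0.002,"dz":0,"wx":0,"wy":0,"wz":0},{"hand":0,"dx":0.012,"dy":-0.002,"dz":0,"wx":0,"wy":0,"wz":0},{"hand":0,"dx":0.012,"dy":-0.002,"dz":0,"wx":0,"wy":0,"wz":0},{"hand":0,"dx":0.012,"dy":-0.002,"dz":0,"wx":0,"wy":0,"wz":0}]'
python3 look.py s8
```

```text
clock: 13.78
eef_pos: [0.5658, 0.1127, 0.0154]
tool_rot: [0.0, 0.774, 0.633, 0.0]
ft_force: [-2.0, 1.2, -3.6]
opening: 0.171
finger_force: 58.6
grip [-0.0582 -0.0001] -0.19938532974266598 [-2.   1.2 -3.6]
pink [350 163  12  11  81] [356.2 167.2] [ 5.5 88.1]
pink [348 184  14  14 165] [354.4 190.7] [  1.3 -24.4]
red [351 175  10   9  59] [356.3 179.7] [ 6.6 26.6]
red [348 198  13  12 137] [354.  203.7] [  1.  -81.4]
```

```bash
python3 -m handwheel '[{"hand":0,"dx":-0.01,"dy":0.002,"dz":0,"wx":0,"wy":0,"wz":0},{"hand":0,"dx":-0.03,"dy":0.006,"dz":0,"wx":0,"wy":0,"wz":0},{"hand":0,"dx":-0.07,"dy":0.014,"dz":0,"wx":0,"wy":0,"wz":0},{"hand":0,"dx":-0.13,"dy":0.026,"dz":0,"wx":0,"wy":0,"wz":0},{"hand":0,"dx":-0.19,"dy":0.038,"dz":0,"wx":0,"wy":0,"wz":0},{"hand":0,"dx":-0.25,"dy":0.05,"dz":0,"wx":0,"wy":0,"wz":0},{"hand":0,"dx":-0.3,"dy":0.06,"dz":0,"wx":0,"wy":0,"wz":0},{"hand":0,"dx":-0.32,"dy":0.064,"dz":0,"wx":0,"wy":0,"wz":0}]'
python3 look.py s9
```

```text
clock: 14.5
eef_pos: [0.4667, 0.1324, 0.0157]
tool_rot: [-0.001, 0.774, 0.634, -0.001]
ft_force: [-1.1, -0.2, -2.3]
opening: 0.176
finger_force: 58.8
grip [-0.1593 -0.0004] -0.19861069495661732 [-1.1 -0.2 -2.3]
pink [349 163  13  11 119] [354.9 168.2] [ 1.4 82.6]
pink [348 184  14  14 163] [354.4 190.7] [  1.4 -24.6]
red [349 174  12  11 102] [354.5 178.7] [ 0.9 31.1]
red [348 198  13  12 136] [354.1 203.7] [  1.1 -81.5]
```

View pics/s9.png

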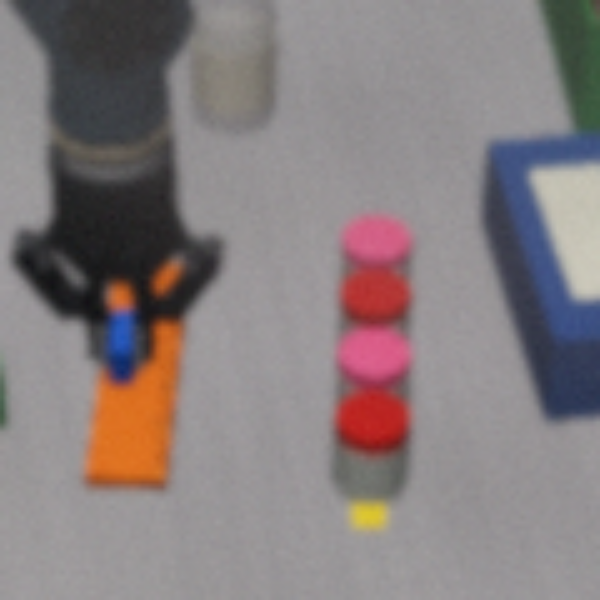

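All four pots stand upright in one row, within about 1.5 mm of the centreline (lids at crop (376,240) to (372,418)). I'll set the ruler down, let go and rise.

```bash
python3 -m handwheel '[{"hand":0,"dx":0,"dy":0,"dz":-0.002,"wx":0,"wy":0,"wz":0},{"hand":0,"dx":0,"dy":0,"dz":-0.004,"wx":0,"wy":0,"wz":0},{"hand":0,"dx":0,"dy":0,"dz":-0.004,"wx":0,"wy":0,"wz":0},{"hand":0.5,"dx":0,"dy":0,"dz":-0.004,"wx":0,"wy":0,"wz":0},{"hand":0.5,"dx":0,"dy":0,"dz":-0.004,"wx":0,"wy":0,"wz":0},{"hand":0.5,"dx":0,"dy":0,"dz":-0.004,"wx":0,"wy":0,"wz":0},{"hand":0.5,"dx":0,"dy":0,"dz":-0.004,"wx":0,"wy":0,"wz":0},{"hand":0.5,"dx":0,"dy":0,"dz":0.02,"wx":0,"wy":0,"wz":0}]'
python3 -m handwheel '[{"hand":0.5,"dx":0,"dy":0,"dz":0.05,"wx":0,"wy":0,"wz":0},{"hand":0.5,"dx":0,"dy":0,"dz":0.12,"wx":0,"wy":0,"wz":0},{"hand":0.5,"dx":0,"dy":0,"dz":0.22,"wx":0,"wy":0,"wz":0},{"hand":0.5,"dx":0,"dy":0,"dz":0.34,"wx":0,"wy":0,"wz":0},{"hand":0.5,"dx":0,"dy":0,"dz":0.46,"wx":0,"wy":0,"wz":0},{"hand":0.5,"dx":0,"dy":0,"dz":0.55,"wx":0,"wy":0,"wz":0},{"hand":0.5,"dx":0,"dy":0,"dz":0.6,"wx":0,"wy":0,"wz":0},{"hand":0.5,"dx":0,"dy":0,"dz":0.6,"wx":0,"wy":0,"wz":0}]'
python3 look.py s10
```

```text
clock: 15.22
eef_pos: [0.4688, 0.1318, 0.0206]
tool_rot: [-0.001, 0.774, 0.633, -0.001]
ft_force: [-0.6, -0.1, -0.2]
opening: 0.5
finger_force: 0.0
clock: 15.88
eef_pos: [0.4716, 0.1322, 0.2054]
tool_rot: [0.003, 0.774, 0.633, 0.004]
ft_force: [-0.3, -0.0, 0.3]
opening: 0.499
finger_force: 0.0
grip [-0.1544  0.0004] -0.1991252066710396 [-0.3 -0.   0.3]
pink [349 163  13  11 120] [354.9 168.2] [ 1.2 82.7]
pink [348 184  14  14 163] [354.4 190.7] [  1.3 -24.6]
red [349 174  12  10 100] [354.5 178.6] [ 0.8 31.5]
red [348 198  13  12 135] [354.1 203.7] [  1.3 -81.4]
```

View pics/s10.png

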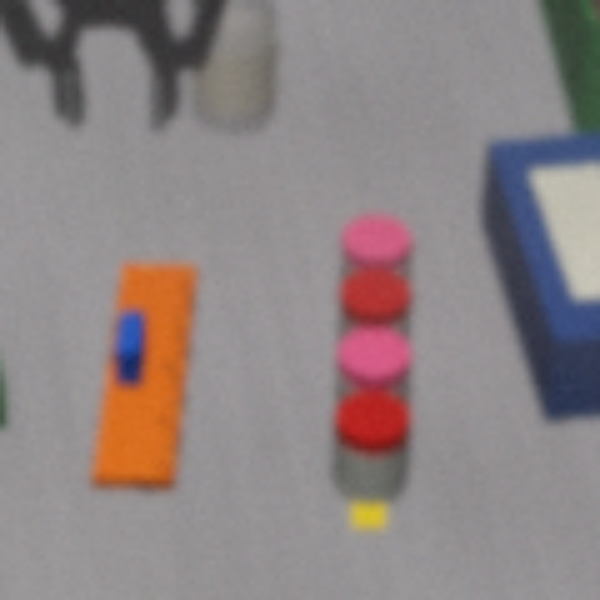

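The ruler lies flat and free at (147,375), the pots stand in a row on the stripe, and the gripper is clear. I'm handing in.

```bash
python3 -c "
from station import ticket
print(ticket.sign_off())"
```

```text
the job is handed in; nothing more can be done
None
```

The job is handed in, though sign-off returned no verdict: by my last camera measurement the four pots stand upright within about 1.5 mm of the stripe's centreline, and the ruler lies flat on the worktop with the gripper clear.

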